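Set the food processor's speed and hold its pulse key

TASK

On the food processor's control deck, slide the speed grip along its track until its middle is level with the pointed clip beside the track (not the square clip), and let go of it. Only then press the spring-loaded pulse key down until its top is level with the two guard rails beside it, never all the way to the bottom, and finish while still holding it there: do not let go at the end. Leave the loaf tin, the cup and the blue bowl where they stand.

Things in the scene. Friction and masses are not known exactly. Their poses are not given: they have to be found in the camera images.
- processor: Aluminium food processor, fixed. Origin: on the worktop under the middle of the speed track's length. Axes: y along the track towards its steel bowl, x away from the robot at yaw 0, z up. Control deck: flat top 55 mm above the worktop, x -125 to +100 mm, y -112 to +112 mm, and on under the bowl to y +333 mm. Speed track: strip 14 mm wide, 4 mm high, at x -35 mm, y -90 to +90 mm.
- bowl_lid (a point): Top of the feed-tube cap of the processor's lidded steel bowl, 227 mm above the worktop. The bowl stands upright on the deck, 158 mm across, centred at processor x -12, y +240 mm: keep clear of it.
- speed_slider (a joint): Position of the speed grip along its track, m: 0 at the end away from the steel bowl (processor y -70 mm), 0.14 at the end next to the bowl (processor y +70 mm). It stays where it is left; friction about 2 N.
- speed_slider_top (a point): Middle of the top of the speed grip: a black upright block with a white line across its top, 30 mm across the track (processor x), 20 mm along it (processor y), 35 mm high; its top is 95 mm above the worktop, its underside 60 mm. It can be gripped from above on the two faces that look along the track.
- pulse_key (a joint): How far the pulse key is pressed down, m: 0 at rest, 0.013 when its top is level with the guard rails, 0.026 at the bottom. It springs back when let go: about 3 N starts it moving, 8 N holds it level with the rails, 13 N brings it to the bottom.
- pulse_key_top (a point): Middle of the top of the pulse key, moving with it: a black rectangular key, flat top 40 mm (processor x) by 44 mm (y), between two low steel guard rails on the far side of the deck, at processor x +50, y -30 mm. At rest its top is 84 mm above the worktop, 13 mm above the rails; it goes straight down.
- rail_top (a point): Point midway between the two guard rails at the height of their tops, 71 mm above the worktop: the key's top belongs at this height. Each steel rail is 46 mm long (processor x), 8 mm wide and 16 mm high above the deck; the rails stand on either side of the key in processor y, 3 mm from it.
- pointed_clip: Dark steel clip, its point towards the track: a wedge 31 mm wide (along the track) at its back, 46 mm long across, 16 mm high, fixed on the deck 59 mm from the track's centre line on the robot's side. Origin under its middle, in line with its point; axes as the processor's. The grip's middle belongs level with the point (same processor y). It may be near either end of the track.
- square_clip: Dark steel clip of plain rectangular shape, 32 mm along the track, 44 mm across, 16 mm high, on the same side of the track: not the one to go to. Origin under its middle.
- loaf_tin: Open loaf tin of bare metal, 130 x 200 x 50 mm, loose to the right of the processor. Origin under its middle. Bystander.
- cup: Steel mug, 72 mm across, 75 mm high, loose on the worktop to the right, nearer the robot. Origin under its middle. Bystander.
- mixing_bowl: Blue plastic bowl, 180 mm across, 90 mm high, loose on the left. Origin under its middle. Bystander.

How it is judged (in metres and radians):
On the way, in this order (a step that is already met when the one before it is completed fails the run):
1. the speed grip stands level with the pointed clip, let go, with the pulse key still up (y of speed_slider_top in the frame of pointed_clip between -0.004 and 0.004 m and value of joint pulse_key below 0.003 m and contact force between the fingers and speed_slider below 0.1 N), for 0.2 s.
2. the pulse key is pressed level with the guard rails (value of joint pulse_key between 0.009 and 0.017 m), for 0.2 s.
At the end, for the whole second after the job is handed in: The middle of the speed grip is level with the pointed clip along the track (within 4 mm when set, 5 mm at the end) and no longer touched; the fingers hold the pulse key still with its top level with the guard rails within 4 mm (9 to 17 mm of travel), pressing it with more than 3 N (all of step 2 and y of speed_slider_top in the frame of pointed_clip between -0.005 and 0.005 m and contact force between the fingers and pulse_key above 3 N and contact force between the fingers and speed_slider below 0.1 N and velocity of joint pulse_key between -0.01 and 0.01 m/s); the arm keeps its last pose, push and grip.
It fails at once if the pulse key is pressed to the bottom (within 2 mm of its stop) (value of joint pulse_key above 0.024 m).
It fails at once if the pulse key is pressed while the speed grip is not at the pointed clip (value of joint pulse_key above 0.005 m and not (y of speed_slider_top in the frame of pointed_clip between -0.008 and 0.008 m)).
It fails at once if the loaf tin is pushed away (moved more than 20 mm) (distance of loaf_tin from where it was at the start of the episode above 0.02 m).
It fails at once if the cup is pushed away (moved more than 20 mm) (distance of cup from where it was at the start of the episode above 0.02 m).
It fails at once if the blue bowl is pushed away (moved more than 20 mm) (distance of mixing_bowl from where it was at the start of the episode above 0.02 m).
It also fails if it takes over 38 s, if anything falls off the work surface, if the arm or the gripper's body presses on something with over 40 N, if the wrist force passes 120 N, or if a joint passes its speed limit or range.

ROBOT

A 6-joint arm with a two-finger parallel gripper is mounted at the origin on the work surface. World frame = base frame: x ahead of the robot, y to its left, z up, the work surface at z = 0. Lengths are in mm, angles in rad, forces in N, time in s.
With the tool pointing down it reaches from about 275 to 875 mm from the base axis. Payload 12.5 kg.
Tool frame: the origin (TCP) lies midway between the tips of the shut fingers; the grasp point (between the pads) lies 19 mm behind it; z points along the fingers, y is the line along which they close (so a half turn about z gives the same grasp; the last joint's range is limited). The gripper opens to 85 mm and grips with 20 to 120 N. Pads are 22 mm wide; open, the fingers measure 114 mm over their backs; the gripper's body (76 mm by 85 mm) begins 54 mm behind the grasp point. The pads swing forward as they close: fully open they stand 13 mm farther back than shut.
Start: joints at [1.066, 0.351, 1.652, -0, 1.139, -0.085], TCP at [224.136, 502.243, 231.29] pointing down, gripper open.
Joint ranges: [-2.75, 2.75], [-0.79, 2.1], [0.01, 2.65], [-1.57, 4.71], [0.07, 3.14], [-2.87, 2.87]. Speed limits (rad/s): [2.22, 2.22, 2.79, 3.14, 3.14, 3.14].

INTERFACE

Orientations are given as a rotation vector (axis times angle).
In Python, from plant import manip gives the robot as it stands.
- The arm moves only by the tool send_rows, never from a script. Its argument "steps" is a list of rows, each a list of 6 numbers: the shift along the tool's x, y, z in mm, then the turn, a rotation vector about the tool's x, y, z in degrees. A call has 1 to 12 rows; each row is the pose to reach, as a shift and turn from the pose commanded when the call began, along the tool's axes at that moment; what a row does not reach only later rows make up. A row lasts 1/12 s, in which the tool goes at most 41.7 mm and 7.16 degrees, less where a joint would pass 70% of its speed; a pose out of reach is approached as far as the arm can. A call with a gripper value outside its range is refused whole. "claw" is the opening, from -1 (shut) to 1 (fully open), set as the call begins (left out, the last holds). The fingers move at their own pace and stop on an object; "newtons" is the grip in N (left out, the last holds). Time passes only in rows, so rows that repeat a pose let the fingers close. It gives the time, the measured TCP pose, the force, the opening and the grip force at its end, in the units of the state.
- manip.read_state(): the state, without advancing time (a new reading comes with each control period).
- manip.camera(name): name is "scene" or "top"; returns (picture, depth): 420x560x3 uint8, red, green, blue; 420x560 float32, mm along the optical axis (not along the pixel's ray), 0 where there is no reading.
- manip.calibration(name): a dict with "fx", "fy", "cx", "cy" (pixels), "dist" ([k1, k2, p1, p2, k3] as OpenCV has them; the pictures are not rectified), "origin" and "attitude" of the camera in the world. Camera axes: x right, y down, z forward; pixel columns grow to the right and rows downward; lengths in mm; the calibration is good to about 2 mm. A picture is of the moment at which its call begins. calibration takes no time and is no camera call.
- manip.finish_job(): hands the job in; it is judged then, once.
The state is a dict: "time_s": time; "q": joint angles; "qvel": joint speeds; "effort": joint torques, N m; "position": TCP position; "ee_rot": TCP orientation; "contact_force": force on the tool from outside, world axes, zero at the start; "wrist_torque": the same for the moment, N m; "grip_width": finger opening in mm; "gripper_force": force on a finger pad.
Only numpy, scipy, OpenCV 4.12 (cv2) and the standard library are available. Lean on these libraries where they do the work, as an engineer would, in place of code of your own. Each camera call takes 0.05 s, during which the arm holds its last target. There are 200 camera calls.

## Working session

There is one attempt and no reset: what is moved stays moved. The work goes in short steps, Python scripts to look and compute and a tool call to move; the robot and the scene stay as the last step left them, time stands still between calls to the robot, and variables do not carry over. Pictures are saved under pics/ and viewed, at most 10 in all, crops included, and the job is handed in when it is done.

Besides the shell and the picture viewer there is one more tool, called by a JSON object that holds its "name" and its "arguments", one argument or row to a line. send_rows: Moves the arm, as the interface text tells. Its arguments: {"type":"object","properties":{"steps":{"type":"array"},"claw":{"type":"number"},"newtons":{"type":"number"}},"required":["steps"]}

```bash
mkdir -p pics; cat > h.py <<'E'
import numpy as np, cv2
from plant import manip
def snap(n,f=None):
    p,d=manip.camera(n)
    if f: cv2.imwrite(f'pics/{f}.png',p[:,:,::-1])
    return p,d
def cal(n):
    c=manip.calibration(n); K=np.array([[c['fx'],0,c['cx']],[0,c['fy'],c['cy']],[0,0,1.]])
    a=np.array(c['attitude'],float)
    R=cv2.Rodrigues(a)[0] if a.size==3 else a
    return K,np.array(c['dist'],float),np.array(c['origin'],float),R
def ray(n,uv):
    K,D,o,R=cal(n)
    q=cv2.undistortPoints(np.array(uv,float).reshape(-1,1,2),K,D).reshape(-1,2)
    return o,np.c_[q,np.ones(len(q))]@R.T
def plane(n,uv,z):
    o,r=ray(n,uv); return o+r*((z-o[2])/r[:,2])[:,None]
def deep(n,uv,d):
    o,r=ray(n,uv); uv=np.array(uv,int).reshape(-1,2); return o+r*d[uv[:,1],uv[:,0]][:,None]
E
python3 - <<'E'
from h import *
for n in('scene','top'):
    p,d=snap(n,n+'0'); print(manip.calibration(n)); np.save(n+'0.npy',d)
print(manip.read_state())
E
```

```text
{'fx': 421.85031628722743, 'fy': 421.85031628722743, 'cx': 276.77102439781345, 'cy': 214.30047477187014, 'dist': array([-0.11642693,  0.        ,  0.        ,  0.        ,  0.        ]), 'origin': array([ 987.43842689, -527.57876648, 1320.69352829]), 'attitude': array([-2.42238751, -0.89331982,  0.24698379])}
{'fx': 477.3196646493023, 'fy': 477.3196646493023, 'cx': 272.6598513950759, 'cy': 209.41718409145162, 'dist': array([-0.10675194,  0.        ,  0.        ,  0.        ,  0.        ]), 'origin': array([ 283.97322113,   67.30506704, 1461.06414976]), 'attitude': array([-2.1405987 ,  2.14524948, -0.20033537])}
{'time_s': 0.1, 'q': array([ 1.06637104e+00,  3.51157292e-01,  1.65232950e+00, -2.33693794e-05,
        1.13913777e+00, -8.46005211e-02]), 'qvel': array([-0.00249466, -0.00118711, -0.00015477, -0.00129653, -0.00159038,
       -0.00110267]), 'effort': array([ 1.07990596e-03, -5.06819522e+01, -2.91877413e+01, -7.45054126e-05,
        2.58541724e-03, -3.69741485e-06]), 'position': array([224.02009292, 501.98861455, 230.83762431]), 'ee_rot': array([-6.54553581e-01, -3.07236183e+00,  1.56066344e-03]), 'contact_force': array([-0.66679335, -0.39936969, -0.90489966]), 'wrist_torque': array([-0.02548301,  0.01593225,  0.06190689]), 'gripper_force': 0.0, 'grip_width': 85.61299472384131}
```

View pics/scene0.png

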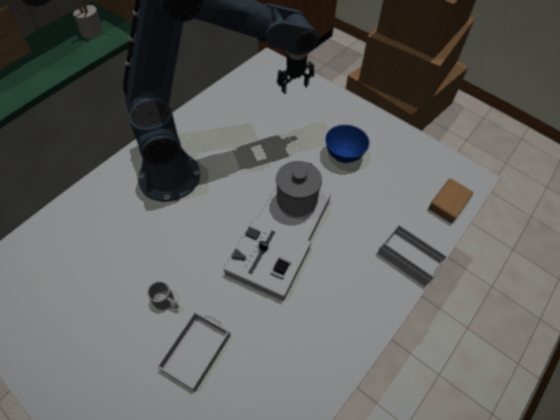

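View pics/top0.png

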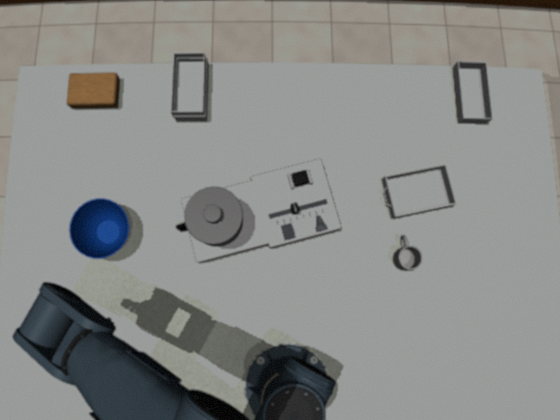

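The scene view shows the processor at about (280,240) with its bowl at (299,190). The top view shows the wedge clip at (320,223), at the end away from the bowl, the square clip at (288,231), the grip at (295,208) and the key at (300,178). I'll enlarge both next.

```bash
python3 - <<'E'
from h import *
a=cv2.imread('pics/top0.png')[155:255,245:345]; b=cv2.imread('pics/scene0.png')[215:305,220:320]
a=cv2.resize(a,None,fx=6,fy=6,interpolation=cv2.INTER_CUBIC); cv2.imwrite('pics/a.png',cv2.convertScaleAbs(a,alpha=1.4))
b=cv2.resize(b,None,fx=6,fy=6,interpolation=cv2.INTER_CUBIC); cv2.imwrite('pics/b.png',cv2.convertScaleAbs(b,alpha=1.6))
E
```

```text
(no output)
```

View pics/a.png

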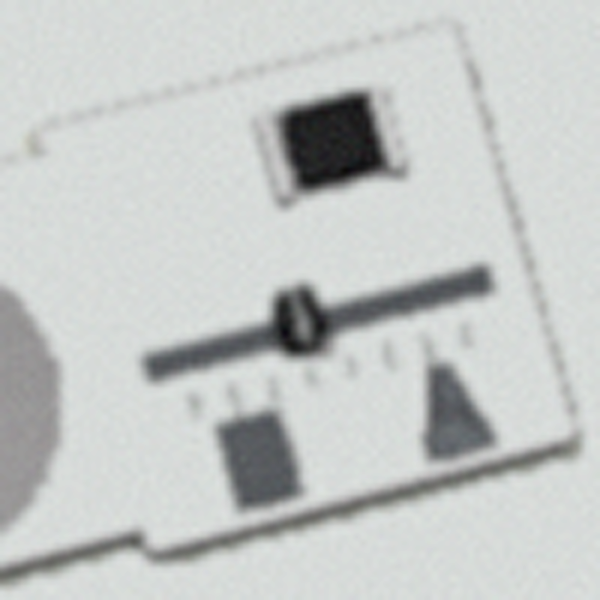

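View pics/b.png

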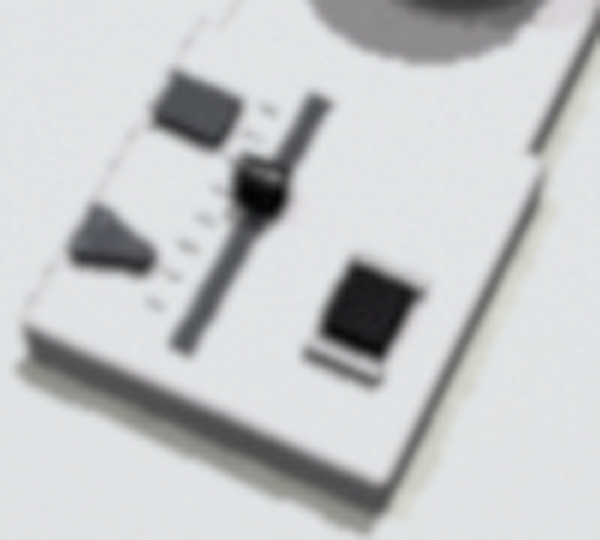

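The crops show the wedge clip with its tip at about (440,365) in the top crop, the grip at (300,320), the track running (148,365)–(490,278), and the key at (333,140). The wedge's tip points to the track near its end away from the bowl. Now I'll measure these with masks in both views.

```bash
cat > m.py <<'E'
from h import *
def comps(n,p,box,thr):
    x0,y0,x1,y1=box; g=cv2.cvtColor(p,cv2.COLOR_RGB2GRAY)[y0:y1,x0:x1]
    k=6; g=cv2.resize(g,None,fx=k,fy=k,interpolation=cv2.INTER_CUBIC)
    m=(g<thr).astype(np.uint8)
    N,L,S,C=cv2.connectedComponentsWithStats(m)
    f=lambda q:(np.array(q,float)+.5)/k-.5+[x0,y0]
    out=[]
    for i in range(1,N):
        if S[i,4]>800: 
            c=max(cv2.findContours((L==i).astype(np.uint8),0,2)[0],key=cv2.contourArea)
            out.append((S[i,4]/k/k,f(C[i]),f(cv2.boxPoints(cv2.minAreaRect(c)))))
    return out
E
python3 - <<'E'
from m import *
np.set_printoptions(precision=1,suppress=True)
for n,box in(('top',(250,158,342,245)),('scene',(226,224,310,290))):
    p=cv2.imread(f'pics/{n}0.png')[:,:,::-1].copy(); d=np.load(n+'0.npy')
    for t in (135,45):
        print(n,t)
        for A,c,b in comps(n,p,box,t):
            if A<1500: print('A%.0f'%A,'c',c,'deep',deep(n,[np.round(c)],d)[0],'z59',plane(n,[c],59)[0,:2],'z71',plane(n,[c],71)[0,:2],'z95',plane(n,[c],95)[0,:2],'box',b.ravel())
E
```

```text
top 135
A324 c [299.3 178.8] deep [608.9 -38.7  79. ] z59 [614.1 -41.3] z71 [611.2 -40.3] z95 [605.6 -38.5] box [286.2 173.3 309.  167.6 313.2 184.2 290.4 190. ]
A416 c [297.2 208.3] deep [519.7 -30.9  88.9] z59 [523.8 -33.6] z71 [521.7 -32.8] z95 [517.6 -31. ] box [266.3 205.7 326.5 196.5 328.5 209.9 268.3 219.1]
A120 c [251.7 222.6] deep [480.9 101.2  50.9] z59 [481.1 101.9] z71 [479.4 101.6] z95 [476. 101.] box [249.6 207.2 254.8 207.2 254.8 238.4 249.6 238.4]
A161 c [319.9 223.9] deep [ 475.4 -100.    67.1] z59 [ 476.9 -100.6] z71 [475.2 -99.2] z95 [471.9 -96.3] box [314.3 231.7 315.4 211.6 328.5 212.3 327.4 232.4]
A205 c [287.8 231.2] deep [454.4  -5.   70.3] z59 [455.1  -4.8] z71 [453.6  -4.2] z95 [450.7  -3. ] box [279.2 224.1 291.6 220.7 296.4 237.7 283.9 241.2]
A226 c [312.4 236.4] deep [442.9 -78.5  39.6] z59 [439.4 -77.8] z71 [438.1 -76.5] z95 [435.4 -74.1] box [277.8 243.9 341.3 226.  342.6 230.5 279.  248.4]
top 45
A172 c [300.  178.2] deep [611.1 -41.4  82.3] z59 [616.  -43.2] z71 [613.2 -42.2] z95 [607.5 -40.3] box [291.4 173.9 305.3 170.3 308.4 182.6 294.5 186.2]
A37 
[... 716 characters left out ...]
491.5 -109.9] box [223.2 256.9 236.9 244.8 250.9 260.6 237.2 272.7]
A345 c [280.2 268.1] deep [619.8 -48.9  80.6] z59 [614.1 -40.4] z71 [617.6 -45. ] z95 [624.7 -54.3] box [267.8 274.6 277.9 254.3 292.7 261.7 282.6 282. ]
A420 c [243.6 281.3] deep [ 546.7 -145.6   35.3] z59 [ 554.9 -154.3] z71 [ 559.  -157.8] z95 [ 567.2 -164.9] box [220.9 278.4 225.7 267.8 272.6 288.9 267.9 299.5]
scene 45
A54 c [262.6 247.6] deep [529.7 -29.8  81.8] z59 [519.2 -20.3] z71 [523.6 -25.1] z95 [532.5 -34.8] box [256.4 250.7 259.8 242.3 267.8 245.6 264.5 253.9]
A142 c [280.8 266.4] deep [620.1 -44.5  88.9] z59 [611.8 -34.5] z71 [615.4 -39.1] z95 [622.5 -48.5] box [272.8 269.8 278.6 258.1 288.9 263.3 283.1 274.9]
```

```bash
python3 - <<'E'
from m import *
np.set_printoptions(precision=1,suppress=True)
def tri(a,b):
    o1,r1=ray('top',[a]);o2,r2=ray('scene',[b]);r1=r1[0];r2=r2[0]
    s=np.linalg.lstsq(np.c_[r1,-r2],o2-o1,rcond=None)[0]; p,q=o1+s[0]*r1,o2+s[1]*r2
    return (p+q)/2,np.linalg.norm(p-q)
T=lambda x,y:[(x+.5)/6-.5+245,(y+.5)/6-.5+155]
S=lambda x,y:[(x+.5)/6-.5+220,(y+.5)/6-.5+215]
e=plane('top',[T(148,366),T(490,278)],59); f=plane('scene',[S(318,100),S(184,346)],59)
for g in(e,f):
    v=g[0]-g[1]; print('track',g[:,:2].ravel(),np.linalg.norm(v),'yaw',np.degrees(np.arctan2(-v[0],v[1])))
print('key',tri([300,178.2],[280.8,266.4])); print('wedge tip',tri(T(440,366),S(150,265)))
print('grip line',tri(T(302,315),S(260,170)))
print('square',tri([287.8,231.2],S(200,107)))
# edge directions of deck
for q in [(T(165,552),T(575,445)),(T(460,22),T(578,440)),(T(45,125),T(450,22))]:
    g=plane('top',q,55);v=g[1]-g[0];print('edge',g[:,:2].ravel(),np.degrees(np.arctan2(v[1],v[0])))
E
```

```text
track [ 502.    49.8  546.3 -121.2] 176.71605498864645 yaw 14.5347467081194
track [ 502.9   51.   549.3 -116.2] 173.464022337412 yaw 15.521971958027633
key (array([614.3, -40.9,  71.8]), np.float64(3.7710109529082008))
wedge tip (array([502.1, -93.9,  62.6]), np.float64(2.5644416788923357))
grip line (array([521.8, -23.1,  97.8]), np.float64(2.9545103910147428))
square (array([455.9,  -2.6,  67. ]), np.float64(5.1712928095727575))
edge [ 410.    41.7  462.6 -162.4] -75.53456172340542
edge [ 679.7 -109.6  465.1 -163.9] -165.7890464608138
edge [ 625.5  101.4  679.7 -104.5] -75.25183268803778
```

```bash
cat >> h.py <<'E'
from scipy.spatial.transform import Rotation as Ro
YAW=np.radians(14.6); PX=np.array([np.cos(YAW),np.sin(YAW),0]); PY=np.array([-np.sin(YAW),np.cos(YAW),0]); O=np.array([558.5,-26.5,0])
def to(p,turn=True):
    s=manip.read_state(); R=Ro.from_rotvec(s['ee_rot'])
    best=None
    for sg in(1,-1):
        y=sg*PY; z=np.array([0,0,-1.]); G=Ro.from_matrix(np.c_[np.cross(y,z),y,z]); t=(R.inv()*G).as_rotvec(degrees=True)
        if best is None or np.linalg.norm(t)<np.linalg.norm(best): best=t
    print('shift',np.round(R.inv().apply(np.array(p)-s['position']),1),'turn',np.round(best,2),'pos',np.round(s['position'],1),'proc',np.round([(s['position']-O)@PX,(s['position']-O)@PY],1),'t',s['time_s'])
    return R
E
python3 - <<'E'
from h import *
print(to([522,-23,200]).as_matrix().round(3)); to([300,300,290]); to([522,-23,290])
E
```

```text
shift [-486.1 -357.9   31.2] turn [-6.000e-02 -2.000e-02 -3.865e+01] pos [224.  502.  230.8] proc [-190.5  595.7] t 0.1
[[-0.913  0.408 -0.   ]
 [ 0.408  0.913 -0.001]
 [ 0.    -0.001 -1.   ]]
shift [-151.7 -153.5  -59. ] turn [-6.000e-02 -2.000e-02 -3.865e+01] pos [224.  502.  230.8] proc [-190.5  595.7] t 0.1
shift [-486.1 -358.   -58.8] turn [-6.000e-02 -2.000e-02 -3.865e+01] pos [224.  502.  230.8] proc [-190.5  595.7] t 0.1
```

{"name": "send_rows", "arguments": {
  "steps": [
    [-20,-15,-30,0,0,-5],
    [-50,-37,-60,0,0,-10],
    [-85,-63,-70,0,0,-15],
    [-120,-88,-70,0,0,-21],
    [-155,-114,-70,0,0,-27],
    [-190,-140,-70,0,0,-33],
    [-224,-165,-70,0,0,-38.65],
    [-258,-190,-70,0,0,-38.65],
    [-292,-215,-70,0,0,-38.65],
    [-325,-240,-70,0,0,-38.65],
    [-358,-264,-70,0,0,-38.65],
    [-390,-288,-70,0,0,-38.65]
  ],
  "claw": 1,
  "newtons": 30
}}

```text
time_s: 1.1
position: [453.0, 96.6, 301.3]
ee_rot: [-0.399, 3.116, -0.0]
contact_force: [0.1, 0.7, -0.5]
grip_width: 85.7
gripper_force: 0.0
```

```bash
python3 - <<'E'
from h import *
print(to([521.8,-23,150]).as_matrix().round(3))
E
```

```text
shift [ -36.4 -133.1  151.3] turn [-0.  0. -0.] pos [453.   96.6 301.3] proc [-71.  145.7] t 1.1
[[-0.968 -0.252  0.   ]
 [-0.252  0.968 -0.   ]
 [-0.    -0.    -1.   ]]
```

{"name": "send_rows", "arguments": {
  "steps": [
    [-10,-37,0,0,0,0],
    [-20,-74,10,0,0,0],
    [-30,-110,30,0,0,0],
    [-36,-130,60,0,0,0],
    [-36,-133,100,0,0,0],
    [-36,-133,140,0,0,0],
    [-36,-133,160,0,0,0],
    [-36,-133,160,0,0,0]
  ]
}}

```text
time_s: 1.77
position: [518.3, -20.8, 136.9]
ee_rot: [0.397, -3.108, -0.003]
contact_force: [-0.6, 0.1, -0.4]
grip_width: 85.4
gripper_force: 0.0
```

```bash
python3 - <<'E'
from h import *
to([521.8,-23,66])
a=snap('top')[0][155:255,245:345]; b=snap('scene')[0][200:300,210:310]
c=np.hstack([cv2.resize(i,None,fx=4,fy=4,interpolation=cv2.INTER_CUBIC) for i in(a,b)])
cv2.imwrite('pics/c.png',cv2.convertScaleAbs(c[:,:,::-1],alpha=1.4))
E
```

```text
shift [-3.4 -3.2 70.8] turn [ 0.18 -0.44 -0.03] pos [518.3 -20.8 136.9] proc [-37.5  15.6] t 1.7667
```

View pics/c.png

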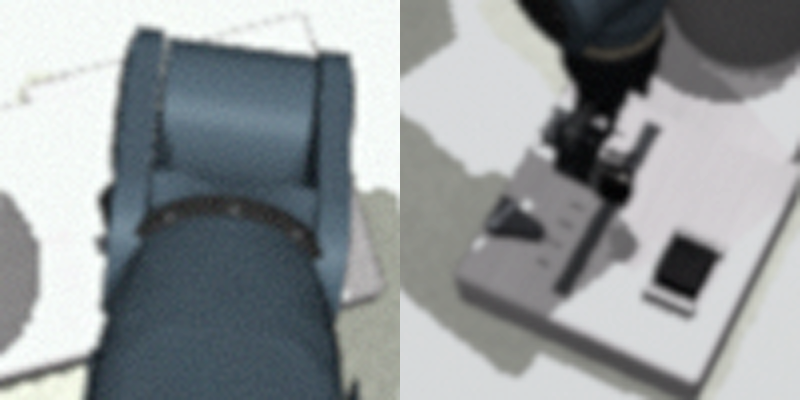

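The arm hides the deck in the top view. In the scene view the open fingers stand over the grip at about (610,180), so I'll descend and close.

{"name": "send_rows", "arguments": {
  "steps": [
    [0,0,25,0,0,0],
    [0,0,45,0,0,0],
    [0,0,57,0,0,0],
    [0,0,63,0,0,0],
    [0,0,63,0,0,0],
    [0,0,63,0,0,0]
  ]
}}

```text
time_s: 2.37
position: [521.9, -21.0, 79.8]
ee_rot: [-0.399, 3.114, -0.001]
contact_force: [-0.2, 1.2, 0.2]
grip_width: 85.6
gripper_force: 0.0
```

```bash
python3 - <<'E'
from h import *
to([521.8,-23,68])
E
```

```text
shift [ 0.6 -1.9 11.8] turn [-0.04  0.11  0.01] pos [521.9 -21.   79.8] proc [-34.1  14.6] t 2.3667
```

{"name": "send_rows", "arguments": {
  "steps": [
    [0,-1.5,6,0,0,0],
    [0,-1.5,10,0,0,0],
    [0,-1.5,10,0,0,0],
    [0,-1.5,10,0,0,0]
  ]
}}

```text
time_s: 2.7
position: [521.3, -22.4, 68.3]
ee_rot: [0.399, -3.116, -0.0]
contact_force: [-0.3, -0.5, 0.6]
grip_width: 85.5
gripper_force: 0.0
```

{"name": "send_rows", "arguments": {
  "steps": [
    [0,0,0,0,0,0],
    [0,0,0,0,0,0],
    [0,0,0,0,0,0],
    [0,0,0,0,0,0],
    [0,0,0,0,0,0],
    [0,0,0,0,0,0],
    [0,0,0,0,0,0],
    [0,0,0,0,0,0]
  ],
  "claw": -1,
  "newtons": 20
}}

```text
time_s: 3.37
position: [521.4, -22.4, 68.4]
ee_rot: [-0.399, 3.116, -0.0]
contact_force: [-0.6, 0.6, 2.0]
grip_width: 19.4
gripper_force: 25.6
```

```bash
python3 - <<'E'
from h import *
to(O-35*PX-50.5*PY+[0,0,70]); print(manip.read_state()['contact_force'])
E
```

```text
shift [  0.1 -63.8  -1.5] turn [-0.01  0.01  0.  ] pos [521.4 -22.4  68.4] proc [-34.9  13.3] t 3.3667
[-0.56284553  0.63656523  2.03572368]
```

{"name": "send_rows", "arguments": {
  "steps": [
    [0,-6,0,0,0,0],
    [0,-14,0,0,0,0],
    [0,-23,0,0,0,0],
    [0,-32,0,0,0,0],
    [0,-41,0,0,0,0],
    [0,-50,0,0,0,0],
    [0,-57,0,0,0,0],
    [0,-61.5,0,0,0,0],
    [0,-63.8,0,0,0,0],
    [0,-63.8,0,0,0,0],
    [0,-63.8,0,0,0,0],
    [0,-63.8,0,0,0,0]
  ]
}}

```text
time_s: 4.37
position: [537.7, -84.2, 68.4]
ee_rot: [-0.399, 3.115, -0.001]
contact_force: [4.4, -0.7, 2.7]
grip_width: 20.0
gripper_force: 25.6
```

{"name": "send_rows", "arguments": {
  "steps": [
    [0,0,0,0,0,0],
    [0,0,0,0,0,0],
    [0,0,0,0,0,0],
    [0,0,0,0,0,0],
    [0,0,0,0,0,0],
    [0,0,0,0,0,0]
  ],
  "claw": 1
}}

```text
time_s: 4.87
position: [537.2, -84.1, 68.2]
ee_rot: [0.399, -3.116, -0.0]
contact_force: [0.6, 0.1, -0.8]
grip_width: 85.4
gripper_force: 0.0
```

{"name": "send_rows", "arguments": {
  "steps": [
    [0,0,-15,0,0,0],
    [0,0,-40,0,0,0],
    [0,0,-75,0,0,0],
    [30,0,-110,0,0,0],
    [70,0,-120,0,0,0],
    [110,0,-120,0,0,0],
    [150,0,-120,0,0,0],
    [180,0,-120,0,0,0],
    [200,0,-120,0,0,0],
    [200,0,-120,0,0,0],
    [200,0,-120,0,0,0]
  ]
}}

```text
time_s: 5.78
position: [343.6, -134.8, 188.6]
ee_rot: [-0.397, 3.116, -0.001]
contact_force: [0.8, -0.0, -0.0]
grip_width: 85.8
gripper_force: 0.0
```

```bash
python3 - <<'E'
from h import *
to([521.8,-23,66])
a=snap('top','top1')[0][155:255,245:345]; b=snap('scene','scene1')[0][215:305,220:320]
b=np.vstack([b,b[:10]*0])
c=np.hstack([cv2.resize(i,None,fx=4,fy=4,interpolation=cv2.INTER_CUBIC) for i in(a,b)])
cv2.imwrite('pics/d.png',cv2.convertScaleAbs(c[:,:,::-1],alpha=1.4))
E
```

```text
shift [-200.5   63.7  122.7] turn [-0.03  0.04 -0.09] pos [ 343.6 -134.8  188.6] proc [-235.3  -50.6] t 5.7833
```

View pics/d.png

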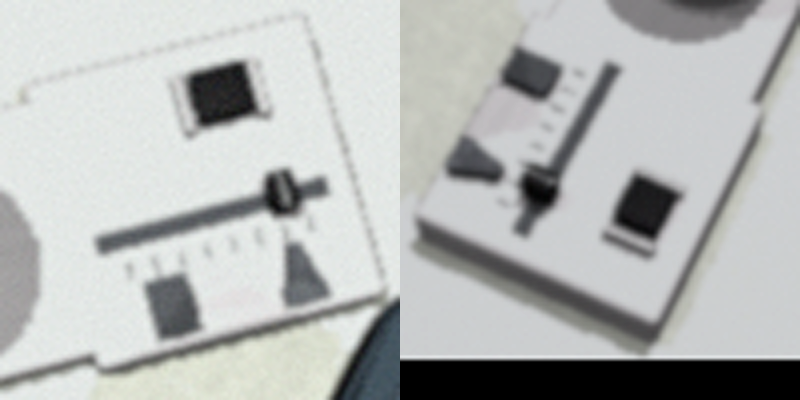

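```bash
python3 - <<'E'
from m import *
np.set_printoptions(precision=1,suppress=True)
P=lambda q:np.array([(q-O)@PX,(q-O)@PY])
for n,box in(('top',(250,158,342,235)),('scene',(226,224,310,290))):
  for k in '01':
    p=cv2.imread(f'pics/{n}{k}.png')[:,:,::-1].copy()
    for t in (110,125,140):
      for A,c,b in comps(n,p,box,t):
        q=P(plane(n,[c],63)[0])
        if abs(q[0]+81)<14 and 60<A<320 and abs(q[1])<70: print(n,k,t,'A%.0f'%A,'clip',q)
# white line on grip top: bright pixels enclosed in dark block
for n,(x0,y0,x1,y1) in(('top',(308,194,324,212)),('scene',(247,252,264,270))):
    g=cv2.cvtColor(cv2.imread(f'pics/{n}1.png'),cv2.COLOR_BGR2GRAY)[y0:y1,x0:x1]; print(g)
E
```

```text
top 0 110 A121 clip [-89.3  46.7]
top 0 125 A134 clip [-88.7  46.5]
top 0 140 A162 clip [-86.3  46.1]
top 1 110 A119 clip [-89.5  46.4]
top 1 125 A130 clip [-89.   46.4]
top 1 140 A144 clip [-88.4  46.3]
scene 0 110 A150 clip [-92.8  48.7]
scene 0 125 A174 clip [-92.9  48.7]
scene 1 110 A152 clip [-93.5  48.3]
scene 1 125 A176 clip [-93.9  48.1]
[[164 164 163 166 166 164 165 166 166 163 165 165 163 162 163 166]
 [167 163 165 165 164 165 164 163 163 163 166 166 164 165 166 163]
 [163 167 165 164 163 157 154 150 146 149 161 165 166 165 163 167]
 [162 163 162 153 140 131 121 105  96 116 149 162 163 165 165 164]
 [164 165 154 125  93  82  86  70  54  84 132 160 166 165 162 156]
 [163 162 145  96  52  49  69  74  48  56 106 144 153 151 142 125]
 [166 155 129  78  33  34  59  76  55  36  77 115 122 113 101  89]
 [164 154 123  70  23  29  56  78  69  41  49  74  83  77  69  67]
 [156 144 113  65  28  26  50  77  75  51  31  40  57  65  65  66]
 [131 118  91  52  26  20  39  71  85  63  34  36  53  66  71  76]
 [ 92  78  66  37  21  19  28  65  89  70  31  31  60  89 102 112]
 [ 67  64  57  
[... 1033 characters left out ...]
 98  57  23  15  20  25  36  49  66  64  73 117 141 148 148]
 [139 124  91  50  18   7  10  14  18  30  39  39  68 119 143 147 147]
 [146 137 108  64  23   4   5   8  10  14  12  20  66 117 141 146 147]
 [148 141 116  74  33   9   5   4   5   6   9  23  69 117 138 144 147]
 [144 139 115  79  48  22   9   5   5   4  10  40  87 123 139 144 146]
 [138 133 112  89  62  36  18  15  11  12  23  63 109 134 141 144 146]
 [135 131 119  97  68  42  31  26  27  36  55  90 124 138 143 146 147]
 [143 142 132 103  68  47  38  36  49  70  96 121 137 143 145 147 148]
 [147 143 127  95  65  54  50  58  78 106 129 141 146 147 147 148 148]
 [146 135 108  77  60  59  68  92 113 131 143 147 148 147 148 149 148]]
```

```bash
python3 - <<'E'
from m import *
np.set_printoptions(precision=1,suppress=True)
P=lambda q:np.array([(q-O)@PX,(q-O)@PY])
for n,box,l in(('top',(250,158,342,235),[315.9,202.7]),('scene',(226,224,310,290),[255.3,259.0])):
  print(n,'grip',P(plane(n,[l],95)[0]))
  p=cv2.imread(f'pics/{n}1.png')[:,:,::-1].copy()
  for t in (90,100,110,120,130):
    for A,c,b in comps(n,p,box,t):
      q=P(plane(n,[c],63)[0])
      if abs(q[0]+98)<18 and 40<A<320 and abs(q[1]+50)<10: print(n,t,'A%.0f'%A,'clip z63',q,'z71',P(plane(n,[c],71)[0]))
E
```

```text
top grip [-38.4 -51.4]
top 90 A96 clip z63 [-99.  -50.5] z71 [-99.9 -49.3]
top 100 A107 clip z63 [-99.1 -50.5] z71 [-99.9 -49.3]
top 110 A118 clip z63 [-99.  -50.5] z71 [-99.9 -49.3]
top 120 A129 clip z63 [-99.  -50.5] z71 [-99.8 -49.3]
top 130 A140 clip z63 [-99.  -50.5] z71 [-99.8 -49.3]
scene grip [-29.6 -49.7]
scene 90 A104 clip z63 [-96.3 -49.5] z71 [-93.9 -53. ]
scene 100 A115 clip z63 [-96.4 -49.4] z71 [-94.  -52.9]
scene 110 A126 clip z63 [-96.6 -49.3] z71 [-94.1 -52.8]
scene 120 A140 clip z63 [-96.9 -49.2] z71 [-94.5 -52.6]
```

The grip is level with the wedge point: offset −0.9 mm in the top view and −0.4 mm in the scene view. Next is the key, with shut fingers.

{"name": "send_rows", "arguments": {
  "steps": [
    [-15,0,0,0,0,0],
    [-45,3,0,0,0,0],
    [-80,8,0,0,0,0],
    [-115,11,0,0,0,0],
    [-150,14,0,0,0,0],
    [-185,18,0,0,0,0],
    [-220,20,0,0,0,0],
    [-250,20,0,0,0,0],
    [-270,20,0,0,0,0],
    [-284,20,15,0,0,0],
    [-284,20,40,0,0,0],
    [-284,20,60,0,0,0]
  ],
  "claw": -1
}}

```text
time_s: 6.88
position: [614.7, -42.3, 126.2]
ee_rot: [0.402, -3.115, -0.0]
contact_force: [0.0, 0.0, -0.7]
grip_width: 0.1
gripper_force: 0.0
```

{"name": "send_rows", "arguments": {
  "steps": [
    [0,0,10,0,0,0],
    [0,0,20,0,0,0],
    [0,0,25,0,0,0],
    [0,0,25,0,0,0],
    [0,0,25,0,0,0]
  ]
}}

```text
time_s: 7.3
position: [614.1, -43.6, 104.0]
ee_rot: [-0.399, 3.115, -0.0]
contact_force: [0.1, -0.8, 0.3]
grip_width: -0.1
gripper_force: 0.0
```

```bash
python3 - <<'E'
from h import *
to(O+49*PX-29*PY+[0,0,71]);print(manip.read_state()['grip_width'])
snap('top','top2');b=snap('scene','scene2')[0][215:305,220:320]
cv2.imwrite('pics/e.png',cv2.convertScaleAbs(cv2.resize(b,None,fx=6,fy=6,interpolation=cv2.INTER_CUBIC)[:,:,::-1],alpha=1.6))
E
```

```text
shift [ 0.5  1.6 33. ] turn [-0.02  0.05 -0.  ] pos [614.1 -43.6 104. ] proc [ 49.5 -30.6] t 7.3
-0.06415936640593721
```

View pics/e.png

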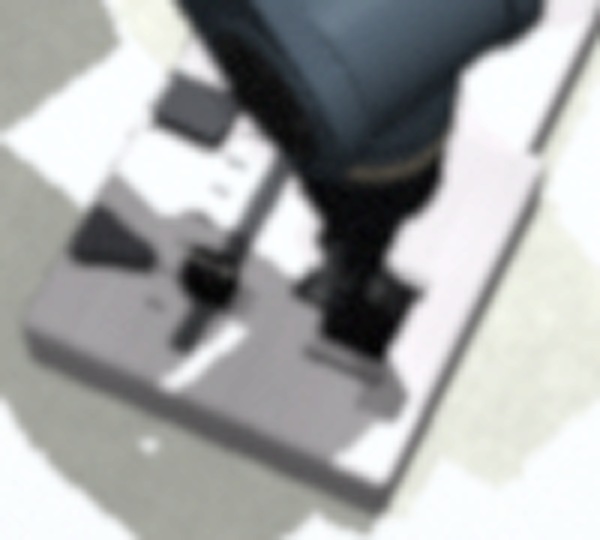

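The shut fingers are over the key at about (365,300), and the grip at (210,280) hasn't moved. I'll press slowly and watch the force.

{"name": "send_rows", "arguments": {
  "steps": [
    [0,0,8,0,0,0],
    [0,0,14,0,0,0],
    [0,0,18,0,0,0],
    [0,0,21,0,0,0],
    [0,0,24,0,0,0],
    [0,0,26,0,0,0],
    [0,0,26,0,0,0],
    [0,0,26,0,0,0]
  ]
}}

```text
time_s: 8.07
position: [613.4, -43.6, 77.4]
ee_rot: [0.399, -3.115, -0.0]
contact_force: [-3.8, -0.0, 5.9]
grip_width: 0.4
gripper_force: 2.7
```

{"name": "send_rows", "arguments": {
  "steps": [
    [0,0,2,0,0,0],
    [0,0,4,0,0,0],
    [0,0,5.5,0,0,0],
    [0,0,6,0,0,0],
    [0,0,6,0,0,0],
    [0,0,6,0,0,0],
    [0,0,6,0,0,0],
    [0,0,6,0,0,0]
  ]
}}

```text
time_s: 8.73
position: [613.6, -43.6, 71.8]
ee_rot: [0.399, -3.116, 0.0]
contact_force: [-4.0, 0.0, 7.5]
grip_width: 0.1
gripper_force: 3.8
```

```bash
python3 - <<'E'
from h import *
b=snap('scene','scene3')[0][215:305,220:320]
s=manip.read_state();print(s['position'],s['contact_force'],s['time_s'])
cv2.imwrite('pics/f.png',cv2.convertScaleAbs(cv2.resize(b,None,fx=6,fy=6,interpolation=cv2.INTER_CUBIC)[:,:,::-1],alpha=1.6))
E
```

```text
[613.62531417 -43.60929493  71.80447588] [-3.64460124  0.83123503  7.98411774] 8.7833
```

View pics/f.png

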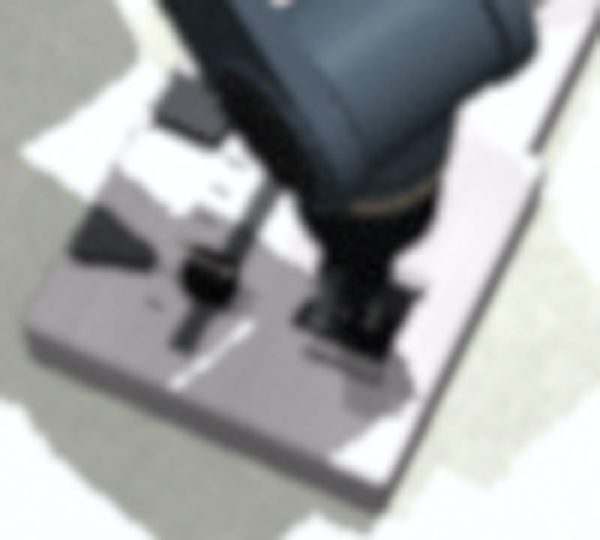

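The key is down between the rails at about (355,325), with the TCP at 71.8 mm and 8 N, which agree. The grip is unmoved at (210,280), so I'm handing in.

```bash
python3 -c "
from plant import manip
print(manip.finish_job())"
```

```text
the job is handed in; nothing more can be done
None
```

I handed the job in at about 8.8 s with the speed grip released within about 1 mm of the pointed clip, and the pulse key held level with the rails (fingertips at 71.8 mm, about 8 N); no verdict came back.

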